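# Gauge the biscuit base in the springform pan

### The job

Measure how high the baked base sits in the springform pan: lift the sprung rod of the height gauge by one of its thumb tabs so that the foot clears the pan's rim, swing the arm over the pan, and lower the foot slowly (a few centimetres a second at most) and gently onto about the middle of the base, then let go so that the gauge rests there and shows the height. Do not let the foot drop even the last few millimetres or press it hard onto the base, do not push the pan about, and leave everything else on the counter where it is.

Things in the scene. Friction and masses are not known exactly. Their poses are not given: they have to be found in the camera images.
- stand: height gauge stand, fixed to the counter: round foot (130 mm across, 22 mm high), steel column 26 mm thick, and on top a level aluminium swing arm. Origin on the counter at the foot's centre, on the arm's vertical hinge axis. The arm carries, 210 mm from that axis, a vertical sprung rod 8 mm thick with a flat foot below and a thumb tab on either side.
- end_block (a point): middle of the underside of the crosshead at the arm's end, 266 mm above the counter, on the rod's axis. The crosshead is 44 mm long (along the arm) x 104 mm wide (across it) x 30 mm thick. It overhangs the thumb tabs: a tab is reached from beyond the crosshead's side, the tool leaning outward across the arm, 35 to 45 degrees from vertical. Same axes as the tabs.
- gauge_arm (a joint): swing of the arm about the vertical hinge, rad, anticlockwise seen from above; at 0 the arm points along the stand's -x axis. Range -1.6 to 1.6. It turns with slight friction and stays where it is left.
- gauge (a joint): lift of the sprung rod in the arm, m: 0 at its lower stop (foot 12 mm above the counter), up to 0.085. A spring and its weight push it down with about 4 to 6 N; it goes back down when let go.
- tab_plus (a point): centre of one of the rod's two dark wooden thumb tabs, each 14 mm thick (along the arm) x 24 mm long (across the arm) x 30 mm tall, standing out to either side of the rod, 88 mm above the underside of the gauge foot. This one is 35 mm from the rod on its +y side. Its x axis points along the arm back to the hinge, y across the arm, z up. Either tab will do.
- tab_minus (a point): centre of the other thumb tab, 35 mm from the rod on its -y side; same axes and size.
- gauge_foot (a point): centre of the underside of the gauge foot, a steel disc 24 mm across on the lower end of the rod; same axes as the thumb tabs.
- pan: dark steel springform pan, open at the top, 150 mm across (158 at its foot), rim 62 mm high, wall 3 mm, clasp on its +x side; left or right of the parked arm, its middle within 20 mm of the foot's arc. Origin: centre of its underside. A hard, flat baked base fills its bottom; its top lies 17 to 49 mm above the counter, differently every time and not reported.
- bowl: white ceramic mixing bowl, 156 mm across, 70 mm tall, on the other side of the parked arm; origin at the centre of its underside. Leave it alone.
- tamper: pale wooden tamper standing on its wide end: head 56 mm across, 108 mm tall. Origin at the centre of its underside. Leave it alone.
- tip_case: closed yellow plastic piping tip case lying flat, 90 x 130 x 40 mm, small press-button catch on its -x side. Origin at the centre of its underside. Leave it alone.
- ramekin: small white ceramic cup, 84 mm across, 45 mm tall. Origin at the centre of its underside. Leave it alone.
- spatula: kitchen spatula lying flat, handle to its -x. Origin at the centre of its underside. Leave it alone.
- cutter: steel ring cutter, 70 mm across, 35 mm tall. Origin at the centre of its underside. Leave it alone.
- jam_jar: lidded jar, 70 mm across, 85 mm tall. Origin at the centre of its underside. Leave it alone.

How it is judged:
By the outcome, as a careful person would: the job done as asked, in the order asked, and still so for the second after the job is handed in, with the robot touching nothing.
It also fails if it takes over 58 s, if anything falls off the work surface, if the arm or the gripper's body presses on something with over 40 N, if the wrist force passes 120 N, or if a joint passes its speed limit or range.

### The arm

A 6-joint arm with a two-finger parallel gripper is mounted at the origin on the work surface. World frame = base frame: x ahead of the robot, y to its left, z up, the work surface at z = 0. Lengths are in mm, angles in rad, forces in N, time in s.
With the tool pointing down it reaches from about 275 to 1000 mm from the base axis. Payload 8.4 kg.
Tool frame: the origin (TCP) lies on the centre line of the jaws, within the pads' length; the fingertips stand 17 mm ahead of it and the grasp point (between the pads) lies 2 mm behind it (manip.tip_extent is the distance from the TCP to the fingertips, in mm); z points along the fingers, y is the direction in which the jaws open and shut (so a half turn about z gives the same grasp; the last joint's range is limited). The gripper opens to 85 mm and grips with 20 to 120 N. Pads are 22 mm wide; open, the fingers measure 114 mm over their backs; the gripper's body (76 mm by 85 mm) begins 54 mm behind the grasp point. The pads swing forward as they close: fully open they stand 13 mm farther back than shut.
Start: joints at [-1.2, 0.353, 1.633, -0, 1.155, -0.002], TCP at [227.639, -582.073, 248.281] pointing down, gripper open.
Joint ranges: [-2.63, 2.63], [-0.92, 2.1], [0.06, 2.66], [-1.3, 4.44], [0, 2.69], [-3.02, 3.02]. Speed limits (rad/s): [2.22, 2.22, 2.79, 3.14, 3.14, 3.14].

### API

Orientations are given as a rotation vector (axis times angle).
In Python, from cell import manip, vision, ticket, models gives the robot as it stands.
- The arm moves only by the tool play_rows, never from a script. Its argument "commands" is a list of rows, each an object of numbers: "hand": the opening, from 0 (shut) to 1 (fully open); "x", "y", "z": the shift along the world's x, y, z in mm; "ax", "ay", "az": the turn, a rotation vector about the world's x, y, z in rad. A call has 1 to 8 rows; each row shifts and turns the commanded pose from where the row before left it; what a row does not reach is not made up. A row lasts 1/10 s, in which the tool goes at most 50 mm and 8.59 degrees, less where a joint would pass 70% of its speed; a pose out of reach is approached as far as the arm can. A call with a gripper value outside its range is refused whole. The fingers move at their own pace and stop on an object; the grip force is fixed at half the most. Time passes only in rows, so rows that do not move let the fingers close. It gives the time, the measured TCP pose, the force and the opening at its end, in the units of the state.
- manip.read_state(): the state, without advancing time (a new reading comes with each control period).
- vision.camera(name): name is "side" or "top"; returns (picture, depth): 420x560x3 uint8, red, green, blue; 420x560 float32, mm along the optical axis (not along the pixel's ray), 0 where there is no reading.
- vision.get_calibration(name): a dict with "fx", "fy", "cx", "cy" (pixels), "k1" (the pictures are not rectified: a ray, as slopes to the right and down, at radius r is drawn at 1 + k1 r^2 times it, then the intrinsics apply), "T" (4x4, takes a point from camera to world coordinates). Camera axes: x right, y down, z forward; pixel columns grow to the right and rows downward; lengths in mm; the calibration is good to about 2 mm. A picture is of the moment at which its call begins. get_calibration takes no time and is no camera call.
- ticket.job_done(): hands the job in, once; it reports no verdict.
Trained networks look in the newest picture that a camera, given by its name, has taken for a name from the list of things; names that differ only in an ending like _2 or _b are one class to them, and where a whole thing is asked for, a point or a joint stands for the part that bears it (a point fixed in the world has none). Each returns a list of dicts, best first, with "confidence" (0 to 1); they miss things now and then, are a little off and sometimes report something else, mostly with a low value. They report only what shows in the picture. A call takes as long as a camera call.
- models.search_frame(thing, camera): "xy" ([column, row] in pixels, amid what is visible of it).
The state is a dict: "time": time; "joints": joint angles; "qd": joint speeds; "joint_efforts": joint torques, N m; "tcp_pos": TCP position; "orientation": TCP orientation; "force": force on the tool from outside, world axes, zero at the start; "ft_torque": the same for the moment, N m; "gripper_width": finger opening in mm.
Only numpy, scipy, OpenCV 4.12 (cv2) and the standard library are available. Lean on these libraries where they do the work, as an engineer would, in place of code of your own. Each camera call takes 0.05 s, during which the arm holds its last target. There are 200 camera calls.

## Working session

There is one attempt and no reset: what is moved stays moved. The work goes in short steps, Python scripts to look and compute and a tool call to move; the robot and the scene stay as the last step left them, time stands still between calls to the robot, and variables do not carry over. Pictures are saved under pics/ and viewed, about 8 in all and at most 12, crops included, and the job is handed in when it is done.

Besides the shell and the picture viewer there is one more tool, called after "Emit:" as name([rows], argument=value, ...), one row to a line, values as JSON. play_rows: Moves the arm, as the interface text tells. Its arguments: {"type":"object","properties":{"commands":{"type":"array"}},"required":["commands"]}

```bash
mkdir -p pics; cat > h.py <<'E'
import numpy as np, cv2
from cell import manip, vision, ticket, models
def shot(n,f=None):
    p,d=vision.camera(n)
    if f: cv2.imwrite('pics/'+f,p[:,:,::-1])
    return p,d
def cloud(n,d):
    c=vision.get_calibration(n);h,w=d.shape
    u,v=np.meshgrid(np.arange(w),np.arange(h))
    X=(u-c['cx'])/c['fx'];Y=(v-c['cy'])/c['fy'];x,y=X.copy(),Y.copy()
    for _ in range(15):
        s=1+c['k1']*(x*x+y*y);x=X/s;y=Y/s
    P=np.stack([x*d,y*d,d,np.ones_like(d)],-1)@np.array(c['T']).T
    P[d<=0]=np.nan
    return P[...,:3]
E
python3 - <<'E'
from h import *
pt,dt=shot('top','t1.png');ps,ds=shot('side','s1.png')
np.savez('c1.npz',t=cloud('top',dt),s=cloud('side',ds))
C={'top':cloud('top',dt),'side':cloud('side',ds)}
for n in C:
    print(n,np.array(vision.get_calibration(n)['T']).round(2).tolist())
    for t in ['stand','end_block','tab_plus','tab_minus','gauge_foot','pan','bowl']:
        for r in models.search_frame(t,n)[:2]:
            u,v=np.round(r['xy']).astype(int);print(n,t,u,v,round(r['confidence'],2),C[n][v,u].round(0))
print(manip.read_state())
E
```

```text
top [[-0.01, -1.0, 0.09, 392.71], [-1.0, 0.01, 0.0, -2.99], [-0.0, -0.09, -1.0, 1604.21], [0.0, 0.0, 0.0, 1.0]]
top stand 288 163 0.82 [621.  -4. 291.]
top stand 289 194 0.27 [544.  -5. 291.]
top end_block 286 193 0.64 [547.   2. 290.]
top tab_minus 232 189 0.63 [592. 163.  21.]
top pan 232 189 0.81 [592. 163.  21.]
top bowl 341 192 0.75 [ 582. -162.    1.]
side [[-0.89, -0.24, 0.39, 93.88], [-0.46, 0.43, -0.78, 844.47], [0.02, -0.87, -0.49, 711.95], [0.0, 0.0, 0.0, 1.0]]
side stand 224 183 0.92 [ 884. -279.   34.]
side end_block 282 168 0.75 [505.  28. 298.]
side end_block 316 188 0.44 [ 568. -349.   63.]
side tab_plus 287 228 0.6 [502.  -2. 120.]
side tab_minus 287 231 0.58 [502.  -4. 110.]
side tab_minus 374 246 0.26 [ 320. -206.    2.]
side gauge_foot 289 228 0.57 [498.  -5. 119.]
side pan 223 283 0.72 [591. 162.  24.]
side bowl 286 218 0.79 [ 599. -193.   21.]
{'time': 0.8, 'joints': array([-1.20040880e+00,  3.53001536e-01,  1.63340012e+00,  2.58412423e-06,
        1.15518402e+00, -2.40281652e-03]), 'qd': array([ 0.00063489, -0.00084453,  0.00068408,  0.00058525,  0.00059237,
        0.00123991]), 'joint_efforts': array([-2.33350482e-03, -6.05110288e+01, -3.42428970e+01,  2.35857550e-05,
        7.87970494e-04, -7.04702515e-06]), 'tcp_pos': array([ 227.63650179, -582.07902255,  248.27995604]), 'orientation': array([3.08717004e+00, 5.82189988e-01, 5.65540027e-06]), 'force': array([-0.0225561 , -0.87219771, -1.36843666]), 'ft_torque': array([-0.01308243, -0.00438138, -0.01948101]), 'gripper_width': 85.56200068990769}
```

View pics/t1.png

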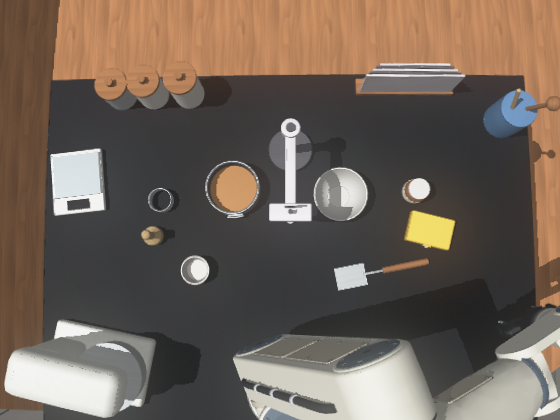

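View pics/s1.png

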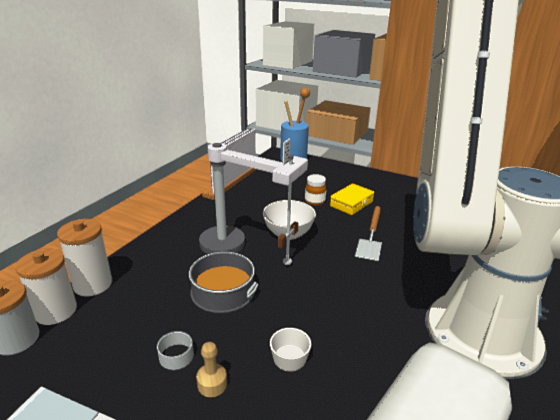

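```bash
python3 - <<'E'
from h import *
z=np.load('c1.npz')
def circ(q):
    A=np.c_[2*q,np.ones(len(q))];s=np.linalg.lstsq(A,(q**2).sum(1),rcond=None)[0];return s[:2].round(1),np.sqrt(s[2]+s[:2]@s[:2]).round(1)
for n in 'ts':
    P=z[n].reshape(-1,3);P=P[~np.isnan(P[:,0])]
    R=P[(abs(P[:,0]-592)<260)&(abs(P[:,1])<260)]
    ar=R[(R[:,2]>255)&(R[:,2]<305)&(abs(R[:,1])<90)&(R[:,0]>440)]
    rect=cv2.minAreaRect(ar[ar[:,0]<545][:,:2].astype(np.float32))
    print(n,'arm x',np.percentile(ar[:,0],[0.5,99.5]).round(1),'rect',rect,'z',np.median(ar[:,2]))
    b=ar[(ar[:,0]>545)&(ar[:,0]<660)];print(' arm line y=a x+b',np.polyfit(b[:,0],b[:,1],1), b[:,1].min(),b[:,1].max())
    c=R[(R[:,2]>40)&(R[:,2]<240)&(abs(R[:,1])<40)&(R[:,0]>640)]
    if len(c)>5: print(' column',circ(c[:,:2]),len(c))
    f=R[(R[:,2]>15)&(R[:,2]<28)&(np.hypot(R[:,0]-708,R[:,1])<75)];
    if len(f)>5:print(' foot',f.mean(0),f.min(0),f.max(0))
    pn=R[(np.hypot(R[:,0]-592,R[:,1]-163)<95)]
    rim=pn[(pn[:,2]>57)&(pn[:,2]<68)];print(' rim',circ(rim[:,:2]),np.median(rim[:,2]),len(rim))
    ba=pn[(np.hypot(pn[:,0]-592,pn[:,1]-163)<50)];print(' base z',np.percentile(ba[:,2],[5,50,95]))
    tb=R[(R[:,2]>80)&(R[:,2]<120)&(abs(R[:,0]-500)<50)&(abs(R[:,1])<70)];print(' tabs',len(tb),tb.mean(0) if len(tb) else 0,tb.min(0) if len(tb) else 0,tb.max(0) if len(tb) else 0)
    tf=R[(R[:,2]>10)&(R[:,2]<250)&(abs(R[:,0]-500)<50)&(abs(R[:,1])<30)];print(' rod',len(tf),np.median(tf,0),tf.min(0))
p=cv2.imread('pics/s1.png');cv2.imwrite('pics/s1c.png',cv2.resize(p[130:330,170:340],None,fx=3.4,fy=3,interpolation=2))
E
```

```text
t arm x [477.6 730.7] rect ((510.9908142089844, -6.264316558837891), (100.80213928222656, 66.84374237060547), 89.28533935546875) z 293.23689013900866
 arm line y=a x+b [-0.02540492  7.59697188] -21.428612580171645 4.475116296477237
 foot [706.85434343  -8.47602273  21.63720445] [647.23805199 -73.28594018  15.08883651] [765.85249169  52.83802348  27.89722849]
 rim (array([592.9, 159.5]), np.float64(74.1)) 61.547758648659055 307
 base z [16.01974571 21.79723697 27.89762661]
 tabs 0 0 0 0
 rod 11 [491.83326063  -4.96010009  16.03889072] [451.2657471  -13.83609947  10.41764166]
s arm x [477.7 726.1] rect ((511.1197814941406, -3.712512969970703), (105.0427017211914, 67.63665008544922), 89.92465209960938) z 288.6840930995943
 arm line y=a x+b [8.76539953e-04 1.50664058e+00] -19.3445754265681 12.581031396806225
 column (array([708.9,  -5.2]), np.float64(10.5)) 627
 foot [703.5433802    2.21393701  22.88074235] [645.2345237  -70.91791236  15.1416498 ] [775.85440834  59.26508887  27.65120078]
 rim (array([593. , 163.3]), np.float64(74.5)) 62.32145770581201 467
 base z [20.9502085  22.94252839 25.24623999]
 tabs 232 [497.87910402   1.36669178 105.18917093] [491.62712318 -52.79024217  83.18168666] [506.10368178  43.88900992 119.61687939]
 rod 355 [498.62335286  -2.74070783 108.47413054] [489.62581129 -29.89512205  12.30109173]
```

View pics/s1c.png

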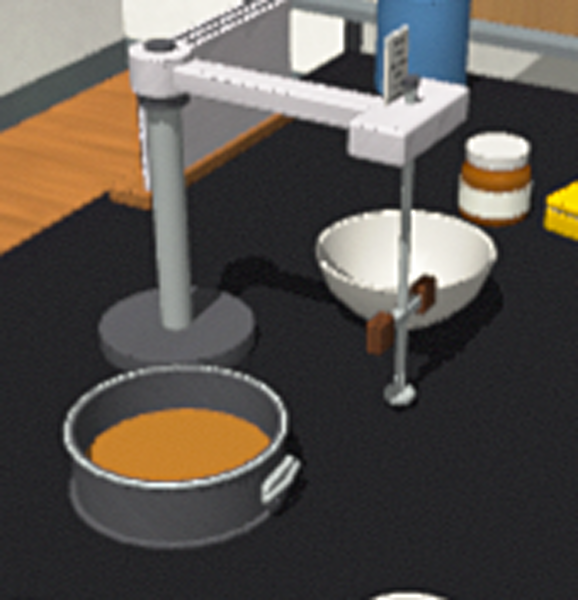

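Emit:
play_rows([
  {"hand":1,"x":20,"y":40,"az":0.15},
  {"x":20,"y":40,"az":0.15},
  {"x":20,"y":40,"az":0.15},
  {"x":20,"y":40,"az":0.15},
  {"x":20,"y":40,"az":0.15},
  {"x":20,"y":40,"az":0.15},
  {"x":20,"y":40,"az":0.15},
  {"x":20,"y":40,"az":0.15},
])

```text
$.commands[0]: bad value
```

Emit:
play_rows([
  {"x":19,"y":24,"z":-10,"ax":0.125},
  {"x":19,"y":24,"z":-10,"ax":0.125},
  {"x":19,"y":24,"z":-10,"ax":0.125},
  {"x":19,"y":24,"z":-10,"ax":0.125},
  {"x":19,"y":24,"z":-10,"ax":0.125},
  {"x":16.4,"y":21,"z":-10,"ax":0.125},
  {},
  {},
])

```text
$.commands[0]: bad value
```

Emit:
play_rows([
  {"hand":1,"x":20,"y":40,"z":0,"ax":0,"ay":0,"az":0.15},
  {"hand":1,"x":20,"y":40,"z":0,"ax":0,"ay":0,"az":0.15},
  {"hand":1,"x":20,"y":40,"z":0,"ax":0,"ay":0,"az":0.15},
  {"hand":1,"x":20,"y":40,"z":0,"ax":0,"ay":0,"az":0.15},
  {"hand":1,"x":20,"y":40,"z":0,"ax":0,"ay":0,"az":0.15},
  {"hand":1,"x":20,"y":40,"z":0,"ax":0,"ay":0,"az":0.15},
  {"hand":1,"x":20,"y":40,"z":0,"ax":0,"ay":0,"az":0.15},
  {"hand":1,"x":20,"y":40,"z":0,"ax":0,"ay":0,"az":0.15},
])

```text
time: 1.6
tcp_pos: [388.2, -260.5, 248.6]
orientation: [2.212, 2.23, 0.0]
force: [0.9, -0.2, -0.3]
gripper_width: 85.2
```

Emit:
play_rows([
  {"hand":1,"x":19,"y":24,"z":-10,"ax":0.125,"ay":0,"az":0},
  {"hand":1,"x":19,"y":24,"z":-10,"ax":0.125,"ay":0,"az":0},
  {"hand":1,"x":19,"y":24,"z":-10,"ax":0.125,"ay":0,"az":0},
  {"hand":1,"x":19,"y":24,"z":-10,"ax":0.125,"ay":0,"az":0},
  {"hand":1,"x":19,"y":24,"z":-10,"ax":0.125,"ay":0,"az":0},
  {"hand":1,"x":16,"y":20,"z":-10,"ax":0.125,"ay":0,"az":-0.01},
  {"hand":1,"x":0,"y":0,"z":0,"ax":0,"ay":0,"az":0},
  {"hand":1,"x":0,"y":0,"z":0,"ax":0,"ay":0,"az":0},
])

```text
time: 2.4
tcp_pos: [498.1, -122.5, 187.5]
orientation: [-1.792, -1.777, -0.703]
force: [-0.7, -0.9, -0.1]
gripper_width: 85.5
```

```bash
python3 - <<'E'
from h import *
from scipy.spatial.transform import Rotation as R
s=manip.read_state();print(s['joints'].round(2),s['tcp_pos'].round(1));print(R.from_rotvec(s['orientation']).as_matrix().round(3))
p,d=shot('side','s2.png');cv2.imwrite('pics/s2c.png',cv2.resize(p[60:340,170:450],None,fx=2.1,fy=2.1,interpolation=2))
E
```

```text
[-0.61  0.49  1.79  0.61  1.38 -0.88] [ 498.1 -122.5  187.5]
[[ 0.007  1.     0.005]
 [ 0.733 -0.008  0.68 ]
 [ 0.68  -0.001 -0.733]]
```

View pics/s2c.png

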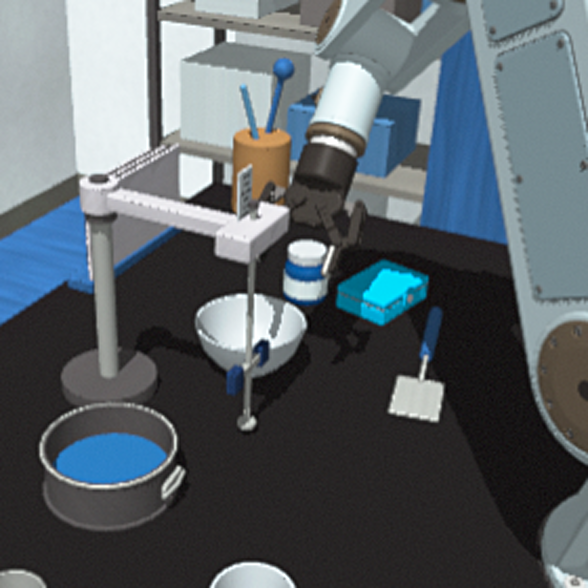

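Emit:
play_rows([
  {"hand":1,"x":1,"y":12,"z":-12.7,"ax":0,"ay":0,"az":0},
  {"hand":1,"x":0,"y":12,"z":-12.7,"ax":0,"ay":0,"az":0},
  {"hand":1,"x":0,"y":12,"z":-12.7,"ax":0,"ay":0,"az":0},
  {"hand":1,"x":0,"y":12,"z":-12.7,"ax":0,"ay":0,"az":0},
  {"hand":1,"x":0,"y":12,"z":-12.7,"ax":0,"ay":0,"az":0},
  {"hand":1,"x":0,"y":12,"z":-12.7,"ax":0,"ay":0,"az":0},
  {"hand":1,"x":0,"y":11,"z":-12.5,"ax":0,"ay":0,"az":0},
  {"hand":1,"x":0,"y":0,"z":0,"ax":0,"ay":0,"az":0},
])

```text
time: 3.25
tcp_pos: [498.9, -38.1, 99.5]
orientation: [-1.791, -1.778, -0.704]
force: [-0.2, -0.4, 0.5]
gripper_width: 85.6
```

```bash
python3 - <<'E'
from h import *
p,d=shot('side');cv2.imwrite('pics/s3c.png',cv2.resize(p[130:270,220:360],None,fx=4.2,fy=4.2,interpolation=2)[:,:,::-1])
P=cloud('side',d).reshape(-1,3)
t=P[(P[:,2]>70)&(P[:,2]<118)&(abs(P[:,0]-500)<9)&(P[:,1]<55)&(P[:,1]>-60)]
for a,b in((-60,-20),(20,55)):
    q=t[(t[:,1]>a)&(t[:,1]<b)];print(len(q),q.min(0).round(),q.max(0).round(),q.mean(0).round(1)) if len(q) else 0
E
```

```text
81 [492. -51.  87.] [505. -21. 118.] [496.9 -35.1 106.5]
93 [493.  20.  86.] [506.  44. 118.] [498.4  34.7 105.2]
```

View pics/s3c.png

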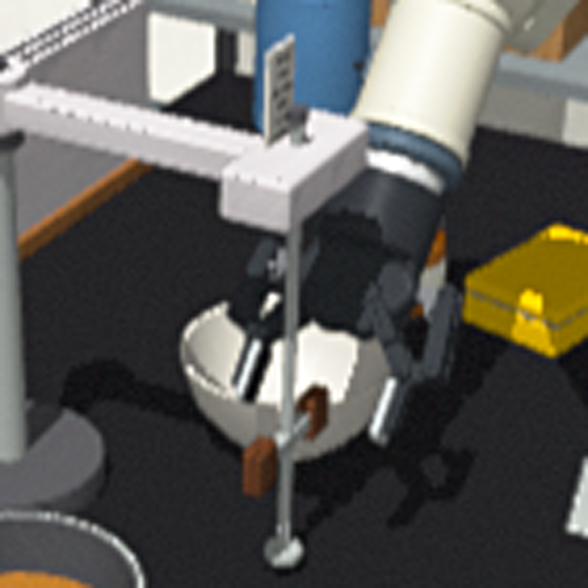

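Emit:
play_rows([
  {"hand":0,"x":0,"y":0,"z":0,"ax":0,"ay":0,"az":0},
  {"hand":0,"x":0,"y":0,"z":0,"ax":0,"ay":0,"az":0},
  {"hand":0,"x":0,"y":0,"z":0,"ax":0,"ay":0,"az":0},
  {"hand":0,"x":0,"y":0,"z":0,"ax":0,"ay":0,"az":0},
  {"hand":0,"x":0,"y":0,"z":0,"ax":0,"ay":0,"az":0},
  {"hand":0,"x":0,"y":0,"z":0,"ax":0,"ay":0,"az":0},
  {"hand":0,"x":0,"y":0,"z":0,"ax":0,"ay":0,"az":0},
  {"hand":0,"x":0,"y":0,"z":0,"ax":0,"ay":0,"az":0},
])

```text
time: 4.1
tcp_pos: [499.2, -39.0, 99.8]
orientation: [-1.791, -1.777, -0.706]
force: [-5.3, -2.7, 6.5]
gripper_width: 13.4
```

Emit:
play_rows([
  {"hand":0,"x":0,"y":0,"z":4,"ax":0,"ay":0,"az":0},
  {"hand":0,"x":0,"y":0,"z":8,"ax":0,"ay":0,"az":0},
  {"hand":0,"x":0,"y":0,"z":9,"ax":0,"ay":0,"az":0},
  {"hand":0,"x":0,"y":0,"z":10,"ax":0,"ay":0,"az":0},
  {"hand":0,"x":0,"y":0,"z":10,"ax":0,"ay":0,"az":0},
  {"hand":0,"x":0,"y":0,"z":10,"ax":0,"ay":0,"az":0},
  {"hand":0,"x":0,"y":0,"z":8,"ax":0,"ay":0,"az":0},
  {"hand":0,"x":0,"y":0,"z":4,"ax":0,"ay":0,"az":0},
])

```text
time: 4.9
tcp_pos: [499.2, -39.1, 163.6]
orientation: [-1.791, -1.778, -0.705]
force: [-4.7, -2.8, -6.0]
gripper_width: 13.1
```

```bash
python3 - <<'E'
from h import *
p,d=shot('side');cv2.imwrite('pics/s4c.png',cv2.resize(p[130:290,200:360],None,fx=3.7,fy=3.7,interpolation=2)[:,:,::-1])
P=cloud('side',d).reshape(-1,3)
t=P[(P[:,2]>20)&(P[:,2]<240)&(abs(P[:,0]-500)<12)&(abs(P[:,1]+4)<18)];print(np.sort(t[:,2])[:12].round())
q=P[(P[:,2]>120)&(P[:,2]<200)&(abs(P[:,0]-500)<12)&(abs(P[:,1]-33)<20)];print(len(q),q.min(0),q.max(0))
s=manip.read_state();print(s['tcp_pos'],s['force'],s['ft_torque'])
E
```

```text
[77. 77. 77. 78. 79. 79. 79. 80. 80. 80. 80. 81.]
112 [493.54387504  13.32504701 151.97404405] [507.25660789  44.98545689 181.90981227]
[499.20391727 -39.1210245  163.97462669] [-5.84786063 -1.57262778 -5.48112334] [-1.09714641  0.53933682  0.24817323]
```

View pics/s4c.png

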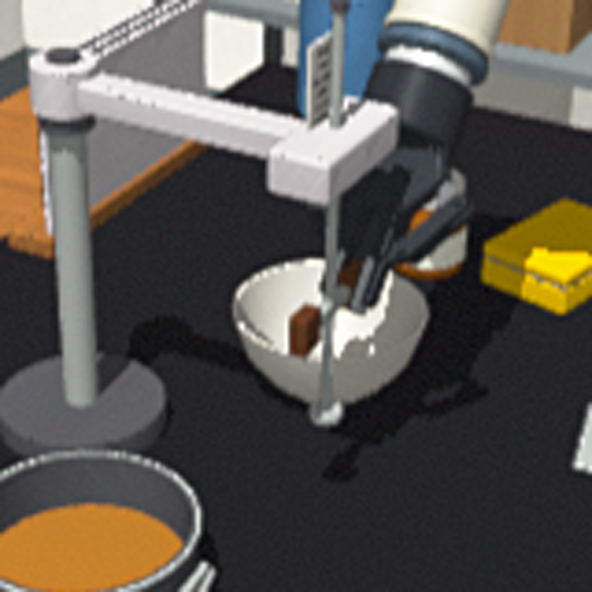

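```bash
python3 - <<'E'
import numpy as np
H=np.array([709,-4.5]);r=np.array([499.2,-39.1])-H
f=lambda a:H+np.array([[np.cos(a),-np.sin(a)],[np.sin(a),np.cos(a)]])@r
p=f(0);acc=p.copy()
for i in range(1,17):
    d=(f(-.06*i)-acc).round(1);acc+=d;print(i,d)
print(acc)
E
```

```text
1 [-1.7 12.6]
2 [-0.9 12.8]
3 [-0.2 12.7]
4 [ 0.6 12.8]
5 [ 1.3 12.6]
6 [ 2.2 12.6]
7 [ 2.8 12.5]
8 [ 3.6 12.2]
9 [ 4.4 12. ]
10 [ 5.  11.7]
11 [ 5.7 11.4]
12 [ 6.5 11. ]
13 [ 7.  10.7]
14 [ 7.7 10.1]
15 [8.3 9.7]
16 [8.8 9.2]
[560.3 147.5]
```

Emit:
play_rows([
  {"hand":0,"x":-1.7,"y":12.6,"z":0,"ax":0,"ay":0,"az":-0.06},
  {"hand":0,"x":-0.9,"y":12.8,"z":0,"ax":0,"ay":0,"az":-0.06},
  {"hand":0,"x":-0.2,"y":12.7,"z":0,"ax":0,"ay":0,"az":-0.06},
  {"hand":0,"x":0.6,"y":12.8,"z":0,"ax":0,"ay":0,"az":-0.06},
])

```text
time: 5.35
tcp_pos: [497.9, 12.1, 163.3]
orientation: [-2.029, -1.574, -0.8]
force: [3.1, -1.6, -5.4]
gripper_width: 13.2
```

Emit:
play_rows([
  {"hand":0,"x":1.3,"y":12.6,"z":0,"ax":0,"ay":0,"az":-0.06},
  {"hand":0,"x":2.2,"y":12.6,"z":0,"ax":0,"ay":0,"az":-0.06},
  {"hand":0,"x":2.8,"y":12.5,"z":0,"ax":0,"ay":0,"az":-0.06},
  {"hand":0,"x":3.6,"y":12.2,"z":0,"ax":0,"ay":0,"az":-0.06},
  {"hand":0,"x":4.4,"y":12.0,"z":0,"ax":0,"ay":0,"az":-0.06},
  {"hand":0,"x":5.0,"y":11.7,"z":0,"ax":0,"ay":0,"az":-0.06},
])

```text
time: 5.95
tcp_pos: [518.5, 85.2, 163.9]
orientation: [-2.348, -1.221, -0.928]
force: [6.7, -3.6, -5.2]
gripper_width: 13.3
```

Emit:
play_rows([
  {"hand":0,"x":5.7,"y":11.4,"z":0,"ax":0,"ay":0,"az":-0.06},
  {"hand":0,"x":6.5,"y":11.0,"z":0,"ax":0,"ay":0,"az":-0.06},
  {"hand":0,"x":7.0,"y":10.7,"z":0,"ax":0,"ay":0,"az":-0.06},
  {"hand":0,"x":7.7,"y":10.1,"z":0,"ax":0,"ay":0,"az":-0.06},
  {"hand":0,"x":8.3,"y":9.7,"z":0,"ax":0,"ay":0,"az":-0.06},
  {"hand":0,"x":8.8,"y":9.2,"z":0,"ax":0,"ay":0,"az":-0.06},
  {"hand":0,"x":0,"y":0,"z":0,"ax":0,"ay":0,"az":0},
])

```text
time: 6.65
tcp_pos: [564.2, 147.1, 164.8]
orientation: [-2.618, -0.806, -1.037]
force: [9.9, -11.4, -5.7]
gripper_width: 13.1
```

```bash
python3 - <<'E'
from h import *
from scipy.spatial.transform import Rotation as R
p,d=shot('side');cv2.imwrite('pics/s5c.png',cv2.resize(p[120:330,130:340],None,fx=2.8,fy=2.8,interpolation=2)[:,:,::-1])
P=cloud('side',d).reshape(-1,3)
t=P[(P[:,2]>68)&(P[:,2]<140)&(np.hypot(P[:,0]-589,P[:,1]-167)<25)];lo=t[t[:,2]<95];print(len(t),t[:,2].min(),lo.mean(0),lo.min(0),lo.max(0))
q=P[(P[:,2]>270)&(P[:,2]<305)&(np.hypot(P[:,0]-589,P[:,1]-167)<60)];print(cv2.minAreaRect(q[:,:2].astype(np.float32)))
s=manip.read_state();print(s['tcp_pos'],s['force'],s['joints'].round(2));m=R.from_rotvec(s['orientation']).as_matrix();print(m.round(3))
p,d=shot('top');P=cloud('top',d).reshape(-1,3)
q=P[(P[:,2]>270)&(P[:,2]<305)&(np.hypot(P[:,0]-589,P[:,1]-167)<60)];print(cv2.minAreaRect(q[:,:2].astype(np.float32)))
E
```

```text
122 77.2263646443572 [590.93897862 169.00383782  83.99410513] [581.07949594 153.73419544  77.22636464] [604.14288223 178.17830265  94.45030323]
((591.3851928710938, 169.0862274169922), (104.43973541259766, 44.66020202636719), 35.66080856323242)
[563.82018399 146.79274973 164.63255807] [  9.71924514 -10.3887265   -4.91472192] [ 0.05  0.26  2.28  1.77  0.37 -0.63]
[[ 0.602  0.562  0.567]
 [ 0.413 -0.827  0.382]
 [ 0.684  0.004 -0.73 ]]
((601.3818359375, 149.8954620361328), (104.94707489013672, 77.133056640625), 33.04057312011719)
```

View pics/s5c.png

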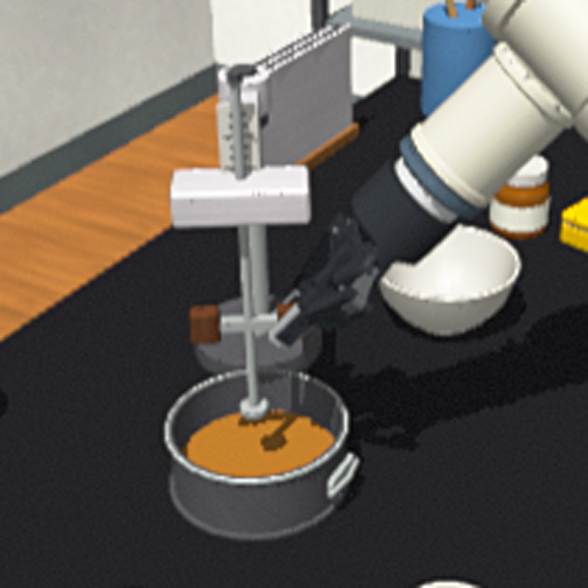

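Emit:
play_rows([
  {"hand":0,"x":1,"y":-1.2,"z":-1.5,"ax":0,"ay":0,"az":0},
  {"hand":0,"x":1,"y":-1.2,"z":-2.5,"ax":0,"ay":0,"az":0},
  {"hand":0,"x":0,"y":0,"z":-2.5,"ax":0,"ay":0,"az":0},
  {"hand":0,"x":0,"y":0,"z":-2.5,"ax":0,"ay":0,"az":0},
  {"hand":0,"x":0,"y":0,"z":-2.5,"ax":0,"ay":0,"az":0},
  {"hand":0,"x":0,"y":0,"z":-2.5,"ax":0,"ay":0,"az":0},
  {"hand":0,"x":0,"y":0,"z":-2.5,"ax":0,"ay":0,"az":0},
  {"hand":0,"x":0,"y":0,"z":-2.5,"ax":0,"ay":0,"az":0},
])

```text
time: 7.55
tcp_pos: [562.6, 145.3, 143.3]
orientation: [-2.614, -0.813, -1.029]
force: [-1.1, 3.5, -4.7]
gripper_width: 12.9
```

Emit:
play_rows([
  {"hand":0,"x":0,"y":0,"z":-2.5,"ax":0,"ay":0,"az":0},
  {"hand":0,"x":0,"y":0,"z":-2.5,"ax":0,"ay":0,"az":0},
  {"hand":0,"x":0,"y":0,"z":-2.5,"ax":0,"ay":0,"az":0},
  {"hand":0,"x":0,"y":0,"z":-2.5,"ax":0,"ay":0,"az":0},
  {"hand":0,"x":0,"y":0,"z":-2.5,"ax":0,"ay":0,"az":0},
  {"hand":0,"x":0,"y":0,"z":-2.5,"ax":0,"ay":0,"az":0},
  {"hand":0,"x":0,"y":0,"z":-2,"ax":0,"ay":0,"az":0},
  {"hand":0,"x":0,"y":0,"z":-2,"ax":0,"ay":0,"az":0},
])

```text
time: 8.35
tcp_pos: [562.6, 145.2, 124.3]
orientation: [-2.614, -0.813, -1.029]
force: [-2.4, 4.5, -3.9]
gripper_width: 13.1
```

Emit:
play_rows([
  {"hand":0,"x":0,"y":0,"z":-1.5,"ax":0,"ay":0,"az":0},
  {"hand":0,"x":0,"y":0,"z":-1.5,"ax":0,"ay":0,"az":0},
  {"hand":0,"x":0,"y":0,"z":-1.5,"ax":0,"ay":0,"az":0},
  {"hand":0,"x":0,"y":0,"z":-1.5,"ax":0,"ay":0,"az":0},
  {"hand":0,"x":0,"y":0,"z":-1,"ax":0,"ay":0,"az":0},
  {"hand":0,"x":0,"y":0,"z":-1,"ax":0,"ay":0,"az":0},
])

```text
time: 8.95
tcp_pos: [562.6, 145.2, 116.4]
orientation: [-2.614, -0.813, -1.029]
force: [-3.2, 3.7, -4.4]
gripper_width: 12.8
```

```bash
python3 - <<'E'
from h import *
p,d=shot('side')
P=cloud('side',d).reshape(-1,3)
r=np.hypot(P[:,0]-591,P[:,1]-169)
t=P[(P[:,2]>25)&(P[:,2]<60)&(r<14)];print(np.sort(t[:,2]).round(1)[:60:3],len(t))
b=P[(P[:,2]<40)&(r<55)&(r>20)];print('base',np.median(b[:,2]))
print(manip.read_state()['tcp_pos'],manip.read_state()['force'])
cv2.imwrite('pics/s6c.png',cv2.resize(p[220:320,180:280],None,fx=5,fy=5,interpolation=2)[:,:,::-1])
E
```

```text
[25.4 30.7 32.1 33.  33.2 33.5 33.8 34.6 34.7 35.  35.1 35.3 35.5 35.7
 36.  36.4 36.6 36.8 38.4 41.7] 76
base 22.872756179930548
[562.5160511  145.20998464 116.26915377] [-2.01672527  4.23242824 -5.36867353]
```

View pics/s6c.png

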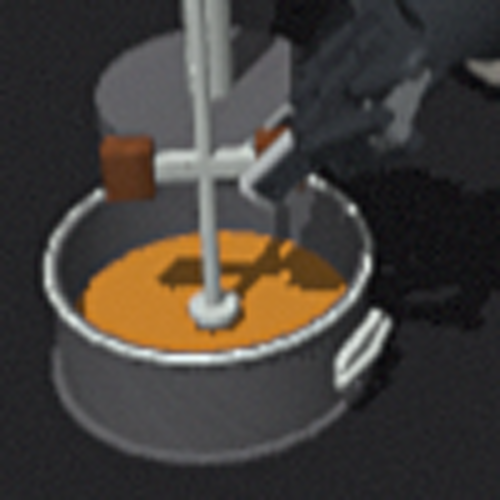

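Emit:
play_rows([
  {"hand":0,"x":0,"y":0,"z":-0.6,"ax":0,"ay":0,"az":0},
  {"hand":0,"x":0,"y":0,"z":-0.6,"ax":0,"ay":0,"az":0},
  {"hand":0,"x":0,"y":0,"z":-0.6,"ax":0,"ay":0,"az":0},
])

```text
time: 9.3
tcp_pos: [562.6, 145.2, 114.6]
orientation: [-2.614, -0.813, -1.029]
force: [-3.3, 4.0, -2.9]
gripper_width: 13.2
```

Emit:
play_rows([
  {"hand":0,"x":0,"y":0,"z":-0.6,"ax":0,"ay":0,"az":0},
  {"hand":0,"x":0,"y":0,"z":-0.6,"ax":0,"ay":0,"az":0},
])

```text
time: 9.5
tcp_pos: [562.6, 145.2, 113.4]
orientation: [-2.614, -0.813, -1.029]
force: [-2.5, 3.8, -4.4]
gripper_width: 13.3
```

Emit:
play_rows([
  {"hand":0,"x":0,"y":0,"z":-0.5,"ax":0,"ay":0,"az":0},
  {"hand":0,"x":0,"y":0,"z":-0.5,"ax":0,"ay":0,"az":0},
])

```text
time: 9.7
tcp_pos: [562.6, 145.2, 112.4]
orientation: [-2.614, -0.813, -1.029]
force: [-3.2, 4.2, -3.6]
gripper_width: 13.8
```

Not yet in contact; half-millimetre steps, reading each.

Emit:
play_rows([
  {"hand":0,"x":0,"y":0,"z":-0.5,"ax":0,"ay":0,"az":0},
])

```text
time: 9.8
tcp_pos: [562.6, 145.2, 112.0]
orientation: [-2.614, -0.813, -1.029]
force: [-2.8, 4.7, -4.7]
gripper_width: 13.5
```

Emit:
play_rows([
  {"hand":0,"x":0,"y":0,"z":-0.5,"ax":0,"ay":0,"az":0},
])

```text
time: 9.9
tcp_pos: [562.6, 145.2, 111.4]
orientation: [-2.614, -0.813, -1.029]
force: [-2.3, 5.1, -4.3]
gripper_width: 13.5
```

Emit:
play_rows([
  {"hand":0,"x":0,"y":0,"z":-0.5,"ax":0,"ay":0,"az":0},
])

```text
time: 10.0
tcp_pos: [562.5, 145.2, 110.9]
orientation: [-2.614, -0.813, -1.029]
force: [-3.5, 4.2, -4.1]
gripper_width: 13.3
```

Emit:
play_rows([
  {"hand":0,"x":0,"y":0,"z":-0.4,"ax":0,"ay":0,"az":0},
])

```text
time: 10.1
tcp_pos: [562.5, 145.2, 110.5]
orientation: [-2.614, -0.813, -1.029]
force: [-2.8, 4.6, -4.1]
gripper_width: 13.1
```

Emit:
play_rows([
  {"hand":0,"x":0,"y":0,"z":-0.4,"ax":0,"ay":0,"az":0},
])

```text
time: 10.2
tcp_pos: [562.6, 145.2, 110.2]
orientation: [-2.614, -0.813, -1.029]
force: [-2.4, 4.5, -4.6]
gripper_width: 12.8
```

Emit:
play_rows([
  {"hand":0,"x":0,"y":0,"z":-0.4,"ax":0,"ay":0,"az":0},
])

```text
time: 10.3
tcp_pos: [562.6, 145.2, 109.8]
orientation: [-2.614, -0.813, -1.029]
force: [-3.1, 4.3, -4.2]
gripper_width: 13.0
```

Emit:
play_rows([
  {"hand":0,"x":0,"y":0,"z":-0.4,"ax":0,"ay":0,"az":0},
])

```text
time: 10.4
tcp_pos: [562.6, 145.3, 109.7]
orientation: [-2.613, -0.812, -1.03]
force: [-9.0, 0.7, 6.0]
gripper_width: 13.0
```

Emit:
play_rows([
  {"hand":0,"x":0,"y":0,"z":-0.4,"ax":0,"ay":0,"az":0},
])

```text
time: 10.5
tcp_pos: [562.6, 145.3, 109.7]
orientation: [-2.613, -0.812, -1.031]
force: [-12.7, -0.7, 10.8]
gripper_width: 12.7
```

Emit:
play_rows([
  {"hand":0,"x":0,"y":0,"z":-0.4,"ax":0,"ay":0,"az":0},
])

```text
time: 10.6
tcp_pos: [562.7, 145.3, 109.6]
orientation: [-2.613, -0.812, -1.032]
force: [-13.8, -3.1, 16.8]
gripper_width: 13.2
```

Emit:
play_rows([
  {"hand":0,"x":0,"y":0,"z":0.9,"ax":0,"ay":0,"az":0},
  {"hand":0,"x":0,"y":0,"z":0,"ax":0,"ay":0,"az":0},
])

```text
time: 10.8
tcp_pos: [562.6, 145.2, 109.7]
orientation: [-2.614, -0.813, -1.03]
force: [-3.4, 4.0, -4.3]
gripper_width: 13.0
```

Emit:
play_rows([
  {"hand":0,"x":0,"y":0,"z":-0.2,"ax":0,"ay":0,"az":0},
  {"hand":0,"x":0,"y":0,"z":0,"ax":0,"ay":0,"az":0},
])

```text
time: 11.0
tcp_pos: [562.6, 145.2, 109.6]
orientation: [-2.613, -0.813, -1.03]
force: [-5.5, 2.6, 0.3]
gripper_width: 12.9
```

Emit:
play_rows([
  {"hand":0.6,"x":0,"y":0,"z":0,"ax":0,"ay":0,"az":0},
  {"hand":0.6,"x":0,"y":0,"z":0,"ax":0,"ay":0,"az":0},
  {"hand":0.6,"x":0,"y":0,"z":0,"ax":0,"ay":0,"az":0},
  {"hand":0.6,"x":0,"y":0,"z":0,"ax":0,"ay":0,"az":0},
  {"hand":0.6,"x":0,"y":0,"z":0,"ax":0,"ay":0,"az":0},
  {"hand":0.6,"x":0,"y":0,"z":0,"ax":0,"ay":0,"az":0},
  {"hand":0.6,"x":0,"y":0,"z":0,"ax":0,"ay":0,"az":0},
])

```text
time: 11.7
tcp_pos: [562.7, 145.1, 109.4]
orientation: [-2.614, -0.812, -1.029]
force: [-0.1, -0.6, 0.4]
gripper_width: 50.8
```

Emit:
play_rows([
  {"hand":0.6,"x":-5.7,"y":-3.8,"z":7.3,"ax":0,"ay":0,"az":0},
  {"hand":0.6,"x":-8.5,"y":-5.7,"z":11,"ax":0,"ay":0,"az":0},
  {"hand":0.6,"x":-11.4,"y":-7.6,"z":14.6,"ax":0,"ay":0,"az":0},
  {"hand":0.6,"x":-11.4,"y":-7.6,"z":14.6,"ax":0,"ay":0,"az":0},
  {"hand":0.6,"x":-11.4,"y":-7.6,"z":14.6,"ax":0,"ay":0,"az":0},
  {"hand":0.6,"x":-11.4,"y":-7.6,"z":14.6,"ax":0,"ay":0,"az":0},
  {"hand":0.6,"x":-5.7,"y":-3.8,"z":7.3,"ax":0,"ay":0,"az":0},
  {"hand":0.6,"x":0,"y":0,"z":0,"ax":0,"ay":0,"az":0},
])

```text
time: 12.5
tcp_pos: [497.2, 101.0, 194.5]
orientation: [-2.614, -0.812, -1.032]
force: [-0.6, 1.2, 0.1]
gripper_width: 51.7
```

```bash
python3 - <<'E'
from h import *
p,d=shot('side')
P=cloud('side',d).reshape(-1,3)
for n,c,lo in(('foot',(590,169),14),):
    r=np.hypot(P[:,0]-c[0],P[:,1]-c[1]);t=P[(P[:,2]>26)&(P[:,2]<34)&(r<18)];print(t.mean(0),len(t))
r=np.hypot(P[:,0]-592,P[:,1]-162)
q=P[(abs(P[:,2]-62)<5)&(r<95)&(r>60)][:,:2];A=np.c_[2*q,np.ones(len(q))];print('rim',np.linalg.lstsq(A,(q**2).sum(1),rcond=None)[0][:2])
s=manip.read_state();print(s['tcp_pos'],s['force'],s['gripper_width'],s['qd'].max())
cv2.imwrite('pics/s7c.png',cv2.resize(p[100:380,100:380],None,fx=2.1,fy=2.1,interpolation=2)[:,:,::-1])
E
```

```text
[589.65375994 167.28332982  28.6466214 ] 47
rim [593.17104719 163.19563547]
[497.46927025 101.20634216 193.96393662] [ 0.05640559 -0.60408067  0.31364706] 51.313590397548786 0.02871860814520172
```

View pics/s7c.png

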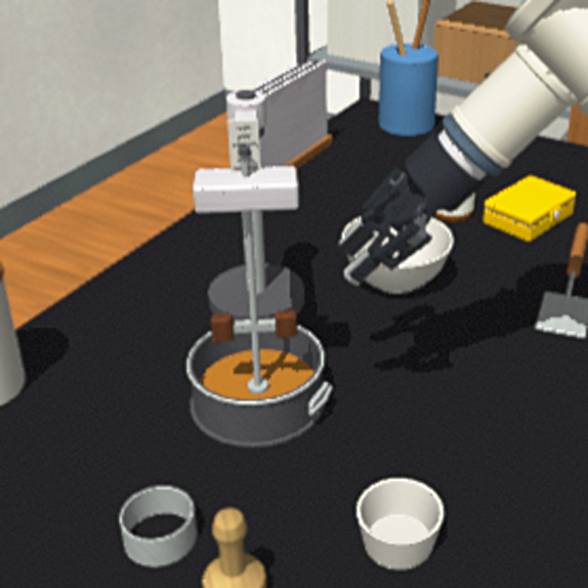

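The foot rests on the base near its middle. The pan hasn't moved, and the gripper is clear of everything.

```bash
python3 -c "
from cell import ticket
print(ticket.job_done())"
```

```text
the job is handed in; nothing more can be done
None
```

The gauge foot is resting on the baked base, about 5–8 mm from the middle of the pan, and the job is handed in. I gripped the -y thumb tab (`tab_minus`) at 43° and lifted the rod about 64 mm. Then I swung the arm 55° over the pan, lowered the foot at no more than 25 mm/s (about 4–5 mm/s near contact), let go and backed away along the tool axis. It took about 12.6 s.

**Last checks:**
- **Pan:** its fitted rim centre is unchanged from the start, (593, 163) mm both times in the side view.
- **Gripper:** it is clear of everything, with the wrist force near zero.
- **Height:** the base top is about 22–23 mm above the counter. The camera depth gives 22–23 mm, and the arm's height at contact puts the foot at about 22 mm.
- **Other items:** the rest of the counter looks undisturbed in the last picture, but I did not measure each item.

**Pressed harder than intended:** I had queued two more 0.4 mm steps, which ran after the foot touched. The load on the base reached about 21 N for roughly a tenth of a second. I then raised the foot, which left it either just touching or about 0.1 mm clear, set it back to zero net force and released it.

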